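# Balance the hanger bar on the knife edge and mark the balance point

### The job

The hanger bar rests out of balance across the knife edge of the small stand; how heavy its two end weights are is not known. Slide the bar lengthways along the edge, without lifting it off and without pressing hard on the edge, until it stays level by itself when you let go; then set the marking rider astride the bar, right above the edge, so that the bar is left level with the rider on it. Leave the other things alone.

Things in the scene. Friction and masses are not known exactly. Their poses are not given: they have to be found in the camera images.
- bar: Hanger bar: aluminium channel, open side down, 300 mm long, 24 mm wide over its side flanges, a steel weight hung under each end. Origin: middle of its length on the underside of the web, the face that lies on the knife edge. y along the bar to the larger weight, x across, z up. Web z 0 to 4 mm, flanges down to z -12 mm, 18 mm apart inside. Can be gripped over the flanges between the weights.
- bar_mid (a point): The bar's origin as a point. Bar and weights 0.5 to 0.75 kg. Unknown balance point, 15 to 55 mm from here towards the larger weight. Let go, the bar stays level if that point is within 3.5 mm of the edge's middle; 4 to 7 mm off it hangs part tipped (0.01 rad at 4 mm, 0.06 at 6 mm); beyond, it lies on a rest, tipped 0.1 to 0.14 rad. It settles in about 1 s.
- head_mid (a point): Centre of the larger, always heavier weight: 44 mm (x) x 30 mm (y) x 42 mm (z), at y +135 mm of the bar, 52 mm below the web's underside; a 10 mm high bolt head stands above it.
- tail_mid (a point): Centre of the smaller weight: 36 x 26 x 34 mm, at y -135 mm of the bar, 52 mm below the web's underside.
- edge (a point): Middle of the knife edge's top, 110 mm above the worktop: a blunt steel blade, 4 mm thick along the bar and 14 mm wide across it, standing inside the channel. Axes: y along the bar's direction, x along the blade, z up. 55 mm to each side a damped, rubber-topped plunger (spring below 0.4 N, 5 mm travel) steadies the bar inside the channel; out of balance the bar lies on one, pushed down.
- stand: Grey balancing stand, fixed to the worktop, base 70 x 170 mm, carries the knife edge. Origin: centre of its base on the worktop; y along the bar's direction.
- rider: Marking rider: steel saddle, 25 g, standing on the worktop; 37 mm wide (x, across the bar), 26 mm long (y, along the bar), two legs 8 mm deep and 29 mm apart inside that go down outside the bar's flanges, and a black square grip post 14 x 14 mm on top, 40 mm tall. Origin: centre underneath, level with the feet of the legs; total height 52 mm.
- rider_grip (a point): Where to grip the rider: axis of its square post, 36 mm above the feet of its legs and 24 mm above the saddle plate's top.
- rider_seat (a point): Centre of the underside of the rider's saddle plate, 8 mm above the feet; it lies on the top of the bar's web when the rider is seated.
- small_box: Bystander: small cardboard box 60 x 85 x 35 mm, loose; origin at the centre of its underside.
- tape_measure: Bystander: tape measure 40 x 91 x 67 mm, loose; origin at the centre of its underside.
- marker: Bystander: marker pen 17 x 135 x 16 mm, loose; origin at the centre of its underside.

How it is judged:
By the outcome, as a careful person would: the job done as asked, in the order asked, and still so for the second after the job is handed in, with the robot touching nothing.
It also fails if it takes over 70 s, if anything falls off the work surface, if the arm or the gripper's body presses on something with over 40 N, if the wrist force passes 120 N, or if a joint passes its speed limit or range.

### The arm

A 6-joint arm with a two-finger parallel gripper is mounted at the origin on a cart in front of the work surface, level with it; the furniture and walls round the work are solid. World frame = base frame: x ahead of the robot, y to its left, z up, the work surface at z = 0. Lengths are in mm, angles in rad, forces in N, time in s.
With the tool pointing down it reaches from about 350 to 975 mm from the base axis. Payload 7.1 kg.
Tool frame: the origin (TCP) lies at the very end of the fingers, on their centre line; the grasp point (between the pads) lies ctrl.hold_point_z behind it (ctrl.hold_point_z is the distance from the TCP to the grasp point, in mm); z points along the fingers, y is the line along which they close (so a half turn about z gives the same grasp; the last joint's range is limited). The gripper opens to 88 mm and grips with 3 to 60 N. Pads are 20 mm wide; open, the fingers measure 115 mm over their backs; the gripper's body (75 mm by 178 mm) begins 61 mm behind the grasp point.
Start: joints at [1.128, 0.423, 1.63, -0, 1.089, -0.019], TCP at [256.985, 569.705, 222.675] pointing down, gripper open.
Joint ranges: [-3, 3], [-0.9, 2.11], [0.09, 2.58], [-1.31, 4.45], [0.11, 2.69], [-2.54, 2.54]. Speed limits (rad/s): [2.39, 2.39, 3.01, 3.14, 3.14, 3.14].

### API

Orientations are given as a rotation vector (axis times angle).
In Python, from workcell import ctrl gives the robot as it stands. The module is installed in compiled form; this text tells all that it offers.
- The arm moves only by the shell command python3 -m creep 'ROWS'. ROWS is JSON, a list of rows, each an object with "translation": the shift along the tool's x, y, z in mm, a list of three; "angular": the turn, a rotation vector about the tool's x, y, z in rad, a list of three; "jaw": the opening, from 0 (shut) to 1 (fully open). A call has exactly 8 rows; each row is the pose to reach, as a shift and turn from the pose commanded when the call began, along the tool's axes at that moment; what a row does not reach only later rows make up. A row lasts 1/8 s, in which the tool goes at most 62.5 mm and 10.7 degrees, less where a joint would pass 70% of its speed; a pose out of reach is approached as far as the arm can. A call with a gripper value outside its range is refused whole. The fingers move at their own pace and stop on an object; the grip force is fixed at half the most. Time passes only in rows, so rows that repeat a pose let the fingers close, or fill a call up. It gives the time, the measured TCP pose, the force, the opening and the grip force at its end, in the units of the state.
- ctrl.get_obs(): the state, without advancing time (a new reading comes with each control period).
- ctrl.get_image(name): name is "side" or "top" or "wrist"; returns the picture (384x512x3 uint8, red, green, blue); there is no depth.
- ctrl.camera_info(name): a dict with "camera_matrix" (3x3 intrinsics, pixels), "world_from_camera" (4x4, takes a point from camera to world coordinates). Camera axes: x right, y up, looking along -z (the intrinsics and any distortion apply to the point x, -y, -z); pixel columns grow to the right and rows downward; lengths in mm; the calibration is good to about 2 mm. The wrist camera is an equidistant fisheye: a pixel r from the principal point sees the ray r / f radians off the axis. A picture is of the moment at which its call begins: read the wrist's pose just before it. camera_info takes no time and is no camera call; for the wrist camera it gives the pose at the moment of the call.
- ctrl.close_job(): hands the job in; it is judged then, once.
Trained networks look in the newest picture that a camera, given by its name, has taken for a name from the list of things; names that differ only in an ending like _2 or _b are one class to them, and where a whole thing is asked for, a point or a joint stands for the part that bears it (a point fixed in the world has none). Each returns a list of dicts, best first, with "score" (0 to 1); they miss things now and then, are a little off and sometimes report something else, mostly with a low value. They report only what shows in the picture. A call takes as long as a camera call.
- ctrl.look_for(camera, label): "rect" ([left, top, right, bottom] in pixels, round what is visible of it).
The state is a dict: "t": time; "qpos": joint angles; "qvel": joint speeds; "joint_torque": joint torques, N m; "ee_pos": TCP position; "orientation": TCP orientation; "ft_force": force on the tool from outside, world axes, zero at the start; "moment": the same for the moment, N m; "width": finger opening in mm; "grasp_force": force on a finger pad.
Only numpy, scipy, OpenCV 4.12 (cv2) and the standard library are available. Lean on these libraries where they do the work, as an engineer would, in place of code of your own. Each camera call takes 0.05 s, during which the arm holds its last target. There are 200 camera calls.

## Working session

There is one attempt and no reset: what is moved stays moved. The work goes in short steps, Python scripts to look and compute and a shell command to move; the robot and the scene stay as the last step left them, time stands still between calls to the robot, and variables do not carry over. Pictures are saved under pics/ and viewed, at most 10 in all, crops included, and the job is handed in when it is done.

```bash
mkdir -p pics; cat > h.py <<'E'
import numpy as np, cv2
from workcell import ctrl
from scipy.spatial.transform import Rotation as R
def ray(cam,u,v,info=None):
    i=info or ctrl.camera_info(cam); K=np.array(i["camera_matrix"]);T=np.array(i["world_from_camera"])
    x=(u-K[0,2])/K[0,0]; y=(v-K[1,2])/K[1,1]
    if cam=="wrist":
        r=np.hypot(x,y); s=np.sin(r)/r if r>1e-9 else 1; d=np.array([x*s,-y*s,-np.cos(r)])
    else: d=np.array([x,-y,-1.])
    return T[:3,3],T[:3,:3]@(d/np.linalg.norm(d))
def at_z(cam,u,v,z,info=None):
    o,d=ray(cam,u,v,info); return o+d*(z-o[2])/d[2]
def proj(cam,p,info=None):
    i=info or ctrl.camera_info(cam); K=np.array(i["camera_matrix"]);T=np.array(i["world_from_camera"])
    c=T[:3,:3].T@(np.array(p,float)-T[:3,3]); x,y,z=c[0],-c[1],-c[2]
    if cam=="wrist":
        r=np.hypot(x,y);th=np.arctan2(r,z);x,y=x/r*th,y/r*th
    else: x,y=x/z,y/z
    return np.array([K[0,0]*x+K[0,2],K[1,1]*y+K[1,2]])
def tri(obs):
    A=0;b=0
    for o,d in obs:
        P=np.eye(3)-np.outer(d,d);A=A+P;b=b+P@o
    return np.linalg.solve(A,b)
def save(cam,name):
    im=ctrl.get_image(cam); cv2.imwrite(f"pics/{name}.png",cv2.cvtColor(im,cv2.COLOR_RGB2BGR)); return im
E
python3 - <<'E'
from h import *
ims=[save(c,c+"0") for c in("side","top","wrist")]
for c in("side","top"):
    print(c,np.round(ctrl.camera_info(c)["world_from_camera"],2).tolist())
    for l in("bar","head_mid","tail_mid","edge","stand","rider","rider_grip","small_box","tape_measure","marker"):
        print(c,l,[(np.round(d["rect"]).tolist(),round(d["score"],2)) for d in ctrl.look_for(c,l)[:2]])
cv2.imwrite("pics/both.png",cv2.cvtColor(np.hstack([cv2.resize(i,(400,300)) for i in ims[:2]]),cv2.COLOR_RGB2BGR))
o=ctrl.get_obs();print(o, ctrl.hold_point_z)
E
```

```text
side [[-1.0, 0.01, -0.0, 519.67], [-0.01, -0.46, 0.89, 732.47], [0.01, 0.89, 0.46, 513.36], [0.0, 0.0, 0.0, 1.0]]
side bar [([231.0, 185.0, 264.0, 311.0], 0.67)]
side head_mid [([232.0, 184.0, 258.0, 310.0], 0.77)]
side tail_mid [([227.0, 184.0, 259.0, 315.0], 0.98)]
side edge [([224.0, 241.0, 257.0, 295.0], 0.56)]
side stand [([229.0, 238.0, 263.0, 296.0], 0.92)]
side rider [([274.0, 173.0, 282.0, 179.0], 0.61)]
side rider_grip []
side small_box [([296.0, 228.0, 328.0, 265.0], 0.84)]
side tape_measure [([208.0, 154.0, 230.0, 173.0], 0.77)]
side marker [([295.0, 199.0, 330.0, 216.0], 0.62), ([297.0, 224.0, 326.0, 262.0], 0.62)]
top [[-0.02, 0.99, -0.12, 366.48], [-1.0, -0.02, 0.03, -51.85], [0.03, 0.13, 0.99, 1021.07], [0.0, 0.0, 0.0, 1.0]]
top bar [([117.0, 165.0, 237.0, 192.0], 0.67)]
top head_mid []
top tail_mid [([118.0, 163.0, 235.0, 193.0], 0.75)]
top edge [([153.0, 175.0, 213.0, 196.0], 0.82)]
top stand [([157.0, 175.0, 215.0, 193.0], 0.76)]
top rider [([154.0, 174.0, 216.0, 200.0], 0.7), ([316.0, 206.0, 326.0, 221.0], 0.57)]
top rider_grip [([317.0, 204.0, 330.0, 219.0], 0.66
[... 215 characters left out ...]
os': array([ 1.12799747e+00,  4.23113242e-01,  1.62989766e+00, -1.18072324e-05,
        1.08857699e+00, -1.89837075e-02]), 'qvel': array([ 4.56655728e-04,  8.43192437e-06,  3.14400962e-04, -1.70074606e-04,
        2.07358981e-03,  1.25043692e-03]), 'joint_torque': array([-6.24634458e-05, -5.44576371e+01, -2.74045873e+01,  6.45103469e-02,
        1.67124148e-02,  1.59890243e-05]), 'ee_pos': array([256.99206209, 569.70951873, 222.66770721]), 'orientation': array([6.60745283e-01, 3.07131067e+00, 3.52225977e-06]), 'ft_force': array([ 0.13694406, -0.07247461,  0.42540361]), 'moment': array([-0.01632   , -0.00422544, -0.00150198]), 'grasp_force': 0.0, 'width': 88.16412470021662} 18.700000000000003
```

View pics/top0.png

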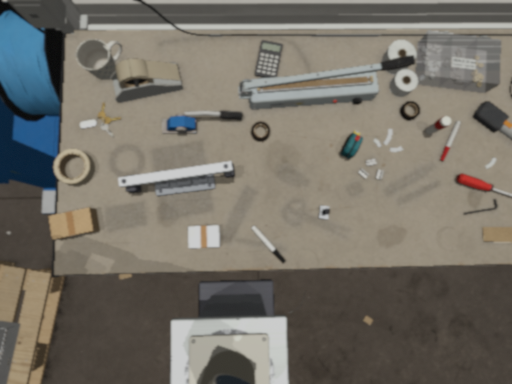

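View pics/side0.png

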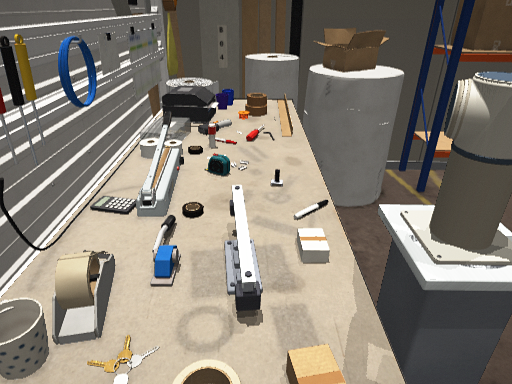

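```bash
python3 - <<'E'
import cv2,numpy as np
t=cv2.imread("pics/top0.png");s=cv2.imread("pics/side0.png")
a=cv2.resize(t[150:210,105:250],(800,331),interpolation=cv2.INTER_CUBIC)
b=cv2.resize(s[175:320,205:295],(167*1,269));b=cv2.resize(s[165:320,200:340],(243,269),interpolation=cv2.INTER_CUBIC)
c=cv2.resize(t[195:230,305:345],(300,262),interpolation=cv2.INTER_CUBIC)
out=np.zeros((600,800,3),np.uint8);out[:331]=a;out[331:,:243]=b;out[331:593,260:560]=c
cv2.imwrite("pics/crop1.png",out)
from h import *
for uv in [(119,184),(234,169)]:
    print("bar end @110",at_z("top",*uv,112))
print("rider",at_z("top",324,212,25), at_z("top",204,237,35))
for p in [(157,190),(215,181)]: print(at_z("top",*p,40))
E
```

```text
bar end @110 [514.83774195 270.66859731 112.        ]
bar end @110 [549.01070946 -24.6594096  112.        ]
rider [ 438.37339982 -274.59509331   25.        ] [375.58248582  62.8801349   35.        ]
[507.85361253 191.54723502  40.        ]
[530.25707809  31.01596538  40.        ]
```

View pics/crop1.png

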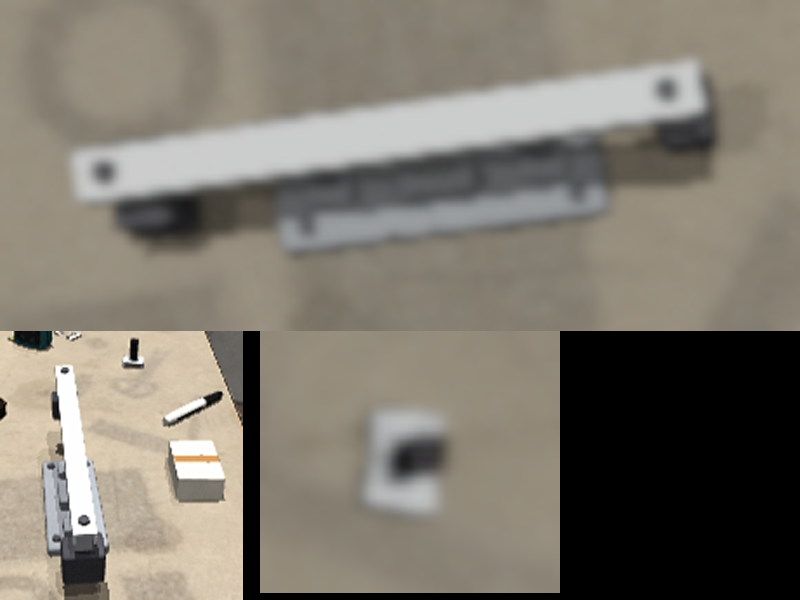

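View pics/wrist0.png

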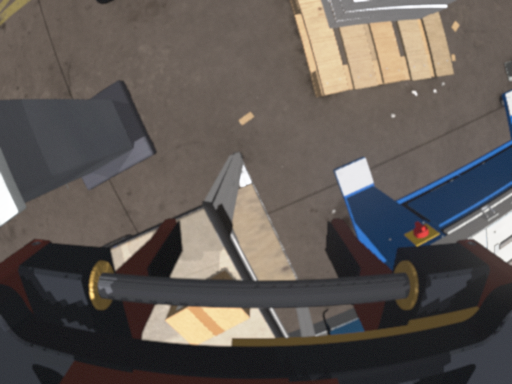

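```bash
python3 -m creep '[{"translation":[-55,-37,0],"angular":[0,0,0.15],"jaw":1},{"translation":[-110,-75,0],"angular":[0,0,0.3],"jaw":1},{"translation":[-165,-112,0],"angular":[0,0,0.45],"jaw":1},{"translation":[-220,-150,0],"angular":[0,0,0.6],"jaw":1},{"translation":[-275,-187,0],"angular":[0,0,0.75],"jaw":1},{"translation":[-325,-225,0],"angular":[0,0,0.9],"jaw":1},{"translation":[-375,-260,0],"angular":[0,0,1.03],"jaw":1},{"translation":[-420,-290,0],"angular":[0,0,1.03],"jaw":1}]'
python3 - <<'E'
from h import *
i=ctrl.camera_info("wrist");o=ctrl.get_obs();print(o["ee_pos"],R.from_rotvec(o["orientation"]).as_matrix().round(3).tolist(),o["ft_force"],o["qpos"].round(2))
print(np.round(i["world_from_camera"],3).tolist(),i["camera_matrix"])
save("wrist","w1")
for l in("bar","head_mid","tail_mid","edge","stand"):
    print(l,[(np.round(d["rect"]).tolist(),round(d["score"],2)) for d in ctrl.look_for("wrist",l)[:2]])
E
```

```text
t: 2.15
ee_pos: [516.0, 139.7, 223.0]
orientation: [2.089, 2.346, 0.001]
ft_force: [0.9, 0.1, -0.5]
width: 87.8
grasp_force: 0.0
[516.01608798 139.67545346 223.01240468] [[-0.115, 0.993, 0.001], [0.993, 0.115, 0.0], [0.0, 0.001, -1.0]] [ 0.86211105  0.08890612 -0.54427731] [0.24 0.29 1.83 0.   1.02 0.13]
[[0.993, -0.112, -0.032, 507.942], [0.116, 0.958, 0.264, 211.53], [0.001, -0.266, 0.964, 385.519], [0.0, 0.0, 0.0, 1.0]] [[297.31863964   0.         253.45817027]
 [  0.         297.31863964 191.47251902]
 [  0.           0.           1.        ]]
bar [([252.0, 49.0, 297.0, 333.0], 0.74)]
head_mid [([252.0, 48.0, 296.0, 330.0], 0.56)]
tail_mid [([253.0, 44.0, 294.0, 332.0], 0.61)]
edge [([244.0, 118.0, 299.0, 243.0], 0.97)]
stand [([241.0, 122.0, 298.0, 245.0], 0.58)]
```

View pics/w1.png

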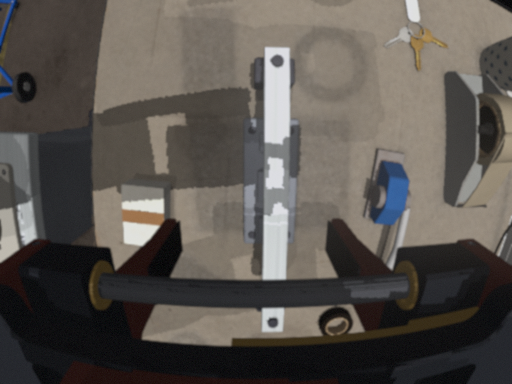

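```bash
python3 - <<'E'
from h import *
for n,p in dict(tl=(246,121),tr=(299,122),bl=(245,242),br=(297,243)).items(): print(n,at_z("wrist",*p,8).round(1))
for s in(1,-1):
    h=at_z("wrist",277,61,118-s*16);t=at_z("wrist",273,324,118+s*16);print(s,h.round(1),t.round(1),np.linalg.norm(h-t))
    h=at_z("wrist",277,47.5,114-s*18);t=at_z("wrist",272.5,332,114+s*18);print(s,h.round(1),t.round(1),np.linalg.norm(h-t))
im=cv2.imread("pics/w1.png");cv2.imwrite("pics/c2.png",cv2.resize(im[35:345,225:325],(258,800))[:, :] if 0 else cv2.rotate(cv2.resize(im[35:345,225:325],(258,800),interpolation=cv2.INTER_CUBIC),cv2.ROTATE_90_CLOCKWISE))
E
```

```text
tl [498.5 201.1   8. ]
tr [565.2 208.4   8. ]
bl [515.6  37.    8. ]
br [588.4  43.5   8. ]
1 [522.6 265.2 102. ] [5.533e+02 1.000e-01 1.340e+02] 268.8266755835092
1 [521.3 279.9  96. ] [554.9 -13.8 132. ] 297.76647528103683
-1 [520.7 259.4 134. ] [559.2 -27.2 102. ] 290.9726820438228
-1 [519.5 271.7 132. ] [561.8 -46.2  96. ] 322.70850139993786
```

View pics/c2.png

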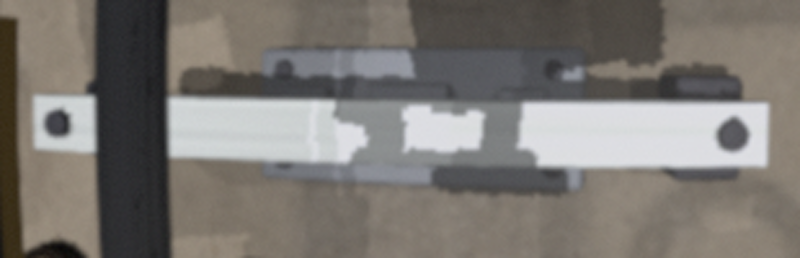

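```bash
python3 -m creep '[{"translation":[-10,10,30],"angular":[0,0,0],"jaw":1},{"translation":[-20,21,65],"angular":[0,0,0],"jaw":1},{"translation":[-20,21,95],"angular":[0,0,0],"jaw":1},{"translation":[-20,21,115],"angular":[0,0,0],"jaw":1},{"translation":[-20,21,129],"angular":[0,0,0],"jaw":1},{"translation":[-20,21,129],"angular":[0,0,0],"jaw":0.5},{"translation":[-20,21,129],"angular":[0,0,0],"jaw":0.4},{"translation":[-20,21,129],"angular":[0,0,0],"jaw":0.4}]'
python3 - <<'E'
from h import *
save("wrist","w2");o=ctrl.get_obs();print(o["ee_pos"],o["ft_force"],o["moment"],o["width"])
E
```

```text
t: 3.45
ee_pos: [538.9, 124.4, 94.6]
orientation: [2.087, 2.347, 0.002]
ft_force: [-1.0, 0.2, 0.4]
width: 60.9
grasp_force: 0.0
[538.83696458 124.30096974  94.52239945] [-0.33041581  0.6372862   0.55068965] [-0.07530144 -0.02761247 -0.00715441] 57.30958199039878
```

View pics/w2.png

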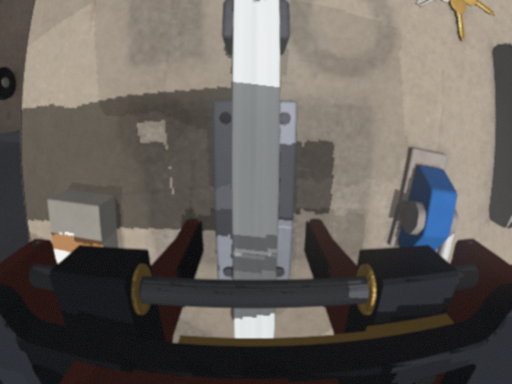

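```bash
python3 -m creep '[{"translation":[0,0,0],"angular":[0,0,0],"jaw":0.3},{"translation":[0,0,0],"angular":[0,0,0],"jaw":0.2},{"translation":[0,0,0],"angular":[0,0,0],"jaw":0.2},{"translation":[0,0,0],"angular":[0,0,0],"jaw":0.2},{"translation":[0,0,0],"angular":[0,0,0],"jaw":0.2},{"translation":[0,0,0],"angular":[0,0,0],"jaw":0.2},{"translation":[0,0,0],"angular":[0,0,0],"jaw":0.2},{"translation":[0,0,0],"angular":[0,0,0],"jaw":0.2}]'
python3 - <<'E'
from h import *
o=ctrl.get_obs();print(o["ee_pos"],o["ft_force"],o["moment"],o["width"],o["grasp_force"])
E
```

```text
t: 4.5
ee_pos: [538.5, 124.2, 93.7]
orientation: [2.088, 2.347, 0.001]
ft_force: [1.6, 0.3, -0.8]
width: 23.9
grasp_force: 30.0
[538.52153167 124.15995652  93.72643066] [ 1.60087652  0.29158798 -0.84100812] [ 0.00502922 -0.29241064 -0.09422643] 23.86264217091802 29.956487864255905
```

```bash
python3 -m creep '[{"translation":[0.3,0,0],"angular":[0,0.02,0],"jaw":0.2},{"translation":[0.6,0,0],"angular":[0,0.04,0],"jaw":0.2},{"translation":[1,0,0],"angular":[0,0.06,0],"jaw":0.2},{"translation":[1.3,0,-0.1],"angular":[0,0.08,0],"jaw":0.2},{"translation":[1.6,0,-0.2],"angular":[0,0.1,0],"jaw":0.2},{"translation":[1.9,0,-0.3],"angular":[0,0.115,0],"jaw":0.2},{"translation":[1.9,0,-0.3],"angular":[0,0.115,0],"jaw":0.2},{"translation":[1.9,0,-0.3],"angular":[0,0.115,0],"jaw":0.2}]'
python3 - <<'E'
from h import *
o=ctrl.get_obs();print(o["ee_pos"],o["ft_force"],o["moment"],o["width"],o["grasp_force"])
M=R.from_rotvec(o["orientation"]).as_matrix();print("moment about bar x",M[:,1]@o["moment"], "Fz",o["ft_force"])
save("side","s3");
ims=[]
im=cv2.imread("pics/s3.png");cv2.imwrite("pics/s3c.png",cv2.resize(im[170:330,190:310],(600,800))[:600] if 0 else cv2.resize(im[170:330,190:310],(450,600),interpolation=cv2.INTER_CUBIC))
E
```

```text
t: 5.5
ee_pos: [538.0, 125.9, 93.9]
orientation: [-2.029, -2.282, -0.116]
ft_force: [3.1, 0.3, -2.0]
width: 23.9
grasp_force: 30.0
[537.9658879  125.86343038  93.91681002] [ 3.12617841  0.34642817 -2.04775006] [-0.39282163 -0.44561198 -0.09196151] 23.880477709718445 29.997748285531998
moment about bar x -0.44220788052442966 Fz [ 3.12617841  0.34642817 -2.04775006]
```

View pics/s3c.png

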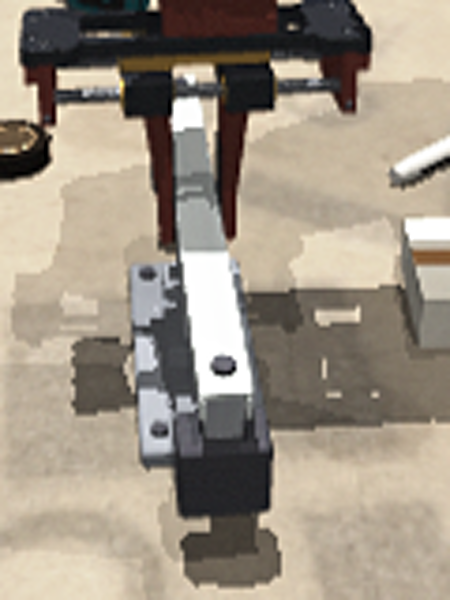

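```bash
python3 - <<'E'
from h import *
for n in("side0","s3"):
    im=cv2.imread(f"pics/{n}.png",0)
    # bolts: dark blob within white bar near ends
    for (u0,u1,v0,v1) in [(242,256,258,292),(234,243,182,200)]:
        p=im[v0:v1,u0:u1]; print(n,(u0,v0)); 
        print(p.tolist()) if 0 else None
        ok,th=cv2.threshold(p,110,255,cv2.THRESH_BINARY_INV)
        c=cv2.connectedComponentsWithStats(th)
        for s,m in zip(c[2][1:],c[3][1:]):
            if 3<s[4]<80:
                u,v=m+[u0,v0]; o,d=ray("side",u,v)
                print(s[4],(u,v),[ (o+d*(y-o[1])/d[1]).round(1).tolist() for y in ((266,) if v>240 else (0,))])
E
```

```text
side0 (242, 258)
31 (np.float64(247.90322580645162), np.float64(273.61290322580646)) [[523.7, 266.0, 105.5]]
side0 (234, 182)
11 (np.float64(236.63636363636363), np.float64(187.0909090909091)) [[554.0, 0.0, 133.7]]
s3 (242, 258)
20 (np.float64(249.65), np.float64(267.3)) [[520.9, 266.0, 119.3]]
5 (np.float64(242.0), np.float64(274.0)) [[533.8, 266.0, 104.5]]
s3 (234, 182)
```

```bash
python3 -m creep '[{"translation":[-2,0.3,-0.2],"angular":[0,0,0],"jaw":0.2},{"translation":[-6,0.3,-0.7],"angular":[0,0,0],"jaw":0.2},{"translation":[-11,0.3,-1.3],"angular":[0,0,0],"jaw":0.2},{"translation":[-16,0.3,-1.8],"angular":[0,0,0],"jaw":0.2},{"translation":[-21,0.3,-2.4],"angular":[0,0,0],"jaw":0.2},{"translation":[-26,0.3,-3],"angular":[0,0,0],"jaw":0.2},{"translation":[-28,0.3,-3.2],"angular":[0,0,0],"jaw":0.2},{"translation":[-28,0.3,-3.2],"angular":[0,0,0],"jaw":0.2}]'
python3 - <<'E'
from h import *
o=ctrl.get_obs();print(o["ee_pos"],o["ft_force"],o["moment"],o["width"],o["grasp_force"])
E
```

```text
t: 6.55
ee_pos: [541.7, 97.5, 93.9]
orientation: [-2.03, -2.282, -0.116]
ft_force: [-0.5, -0.1, 0.5]
width: 23.6
grasp_force: 30.0
[541.6742969   97.52058052  93.87528207] [-0.46688781 -0.12675936  0.51000551] [-0.23858237  0.09991972  0.022846  ] 23.602149656051854 29.99814547598362
```

```bash
python3 -m creep '[{"translation":[-2,0,-0.4],"angular":[0,0,0],"jaw":0.2},{"translation":[-7,0,-1],"angular":[0,0,0],"jaw":0.2},{"translation":[-12,0,-1.6],"angular":[0,0,0],"jaw":0.2},{"translation":[-18,0,-2.3],"angular":[0,0,0],"jaw":0.2},{"translation":[-24,0,-3],"angular":[0,0,0],"jaw":0.2},{"translation":[-29,0,-3.5],"angular":[0,0,0],"jaw":0.2},{"translation":[-31,0,-3.8],"angular":[0,0,0],"jaw":0.2},{"translation":[-31,0,-3.8],"angular":[0,0,0],"jaw":0.2}]'
python3 - <<'E'
from h import *
o=ctrl.get_obs();print(o["ee_pos"],o["ft_force"],o["moment"],o["width"],o["grasp_force"])
M=R.from_rotvec(o["orientation"]).as_matrix();e=np.array([540.5,123.5]);
print(((o["ee_pos"][:2]-e)@[-.115,.993]))
E
```

```text
t: 7.55
ee_pos: [545.3, 66.6, 94.0]
orientation: [-2.029, -2.282, -0.116]
ft_force: [-0.1, -1.4, -5.3]
width: 23.9
grasp_force: 30.0
[545.29616409  66.56571927  94.03528369] [-0.05056139 -1.40023391 -5.27040696] [-0.55692426 -0.00120861  0.00167305] 23.900121390269277 29.997922852635384
-57.08729963781706
```

```bash
python3 -m creep '[{"translation":[0,0,0.1],"angular":[0,0,0],"jaw":0.2},{"translation":[0,0,0.2],"angular":[0,0,0],"jaw":0.2},{"translation":[0,0,0.2],"angular":[0,0,0],"jaw":0.2},{"translation":[0,0,0.2],"angular":[0,0,0],"jaw":0.2},{"translation":[0,0,0.2],"angular":[0,0,0],"jaw":0.2},{"translation":[0,0,0.2],"angular":[0,0,0],"jaw":0.2},{"translation":[0,0,0.2],"angular":[0,0,0],"jaw":0.2},{"translation":[0,0,0.2],"angular":[0,0,0],"jaw":0.2}]'
python3 - <<'E'
from h import *
o=ctrl.get_obs();print(o["ee_pos"],o["ft_force"],o["moment"],o["width"],o["grasp_force"])
save("side","s4")
im=cv2.imread("pics/s4.png",0)[240:290,238:262]
th=(im<110).astype(np.uint8);c=cv2.connectedComponentsWithStats(th)
for s,m in zip(c[2][1:],c[3][1:]):
    if 8<s[4]<60:
        u,v=m+[238,240];print(s[4],u,v); o,d=ray("side",u,v); print([(o+d*(y-o[1])/d[1]).round(1).tolist() for y in (207,)])
E
```

```text
t: 8.55
ee_pos: [545.3, 67.1, 94.0]
orientation: [-2.029, -2.282, -0.117]
ft_force: [0.7, -0.9, -4.5]
width: 24.1
grasp_force: 30.0
[545.27431907  67.10264258  93.96630062] [ 0.67976544 -0.90232433 -4.51825839] [-0.50912289  0.02318713 -0.00701151] 24.10846772440826 29.997980520129204
17 256.8235294117647 240.47058823529412
[[508.5, 207.0, 132.0]]
21 245.66666666666666 245.8095238095238
[[528.8, 207.0, 119.7]]
```

```bash
python3 -m creep '[{"translation":[-3,0,-0.2],"angular":[0,0,0],"jaw":0.2},{"translation":[-6,0,-0.4],"angular":[0,0,0],"jaw":0.2},{"translation":[-6,0,-0.4],"angular":[0,0,0],"jaw":0.2},{"translation":[-6,0,-0.4],"angular":[0,0,0],"jaw":0.3},{"translation":[-6,0,-0.4],"angular":[0,0,0],"jaw":0.4},{"translation":[-6,0,-0.4],"angular":[0,0,0],"jaw":0.5},{"translation":[-6,0,-0.4],"angular":[0,0,0],"jaw":0.5},{"translation":[-6,0,-0.4],"angular":[0,0,0],"jaw":0.5}]'
python3 -m creep '[{"translation":[0,0,0],"angular":[0,0,0],"jaw":0.5},{"translation":[0,0,0],"angular":[0,0,0],"jaw":0.5},{"translation":[0,0,0],"angular":[0,0,0],"jaw":0.5},{"translation":[0,0,0],"angular":[0,0,0],"jaw":0.5},{"translation":[0,0,0],"angular":[0,0,0],"jaw":0.5},{"translation":[0,0,0],"angular":[0,0,0],"jaw":0.5},{"translation":[0,0,0],"angular":[0,0,0],"jaw":0.5},{"translation":[0,0,0],"angular":[0,0,0],"jaw":0.5}]'
cat > tilt.py <<'E'
from h import *
import sys
n=sys.argv[1]
# side: head bolt; wrist + side views of both bolts
save("side",n)
img=cv2.imread(f"pics/{n}.png",0)
o=ctrl.get_obs();print(o["ee_pos"].round(1),o["ft_force"].round(2),o["moment"].round(3),round(o["width"],1))
for w,(u0,u1,v0,v1) in dict(head=(236,258,232,275),tail=(230,246,172,198)).items():
    im=img[v0:v1,u0:u1];th=(im<115).astype(np.uint8);c=cv2.connectedComponentsWithStats(th)
    for s,m in zip(c[2][1:],c[3][1:]):
        if 4<s[4]<60 and s[0]>0 and s[1]>0 and s[0]+s[2]<u1-u0:
            u,v=m+[u0,v0];oo,d=ray("side",u,v)
            y=201 if w=="head" else -64
            print(w,s[4],(u.round(1),v.round(1)),(oo+d*(y-oo[1])/d[1]).round(1))
E
python3 tilt.py s5
python3 - <<'E'
import cv2
im=cv2.imread("pics/s5.png");cv2.imwrite("pics/s5c.png",cv2.resize(im[150:310,190:310],(450,600),interpolation=cv2.INTER_CUBIC))
E
```

```text
t: 9.6
ee_pos: [546.1, 61.1, 93.7]
orientation: [-2.029, -2.282, -0.117]
ft_force: [-0.8, 0.2, -0.3]
width: 44.3
grasp_force: 0.0
t: 10.6
ee_pos: [546.0, 61.1, 93.7]
orientation: [-2.029, -2.282, -0.117]
ft_force: [0.0, 0.1, 0.3]
width: 43.7
grasp_force: 0.0
[546.   61.1  93.7] [-0.3   0.18  0.62] [-0.113  0.019 -0.065] 43.9
head 20 (np.float64(245.3), np.float64(240.4)) [529.6 201.  127.6]
tail 7 (np.float64(235.3), np.float64(186.6)) [560.5 -64.  101.9]
```

View pics/s5c.png

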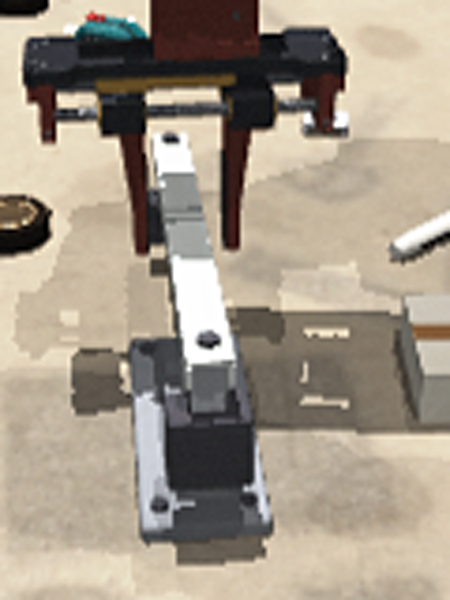

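```bash
python3 -m creep '[{"translation":[20,0,2.3],"angular":[0,0,0],"jaw":0.5},{"translation":[42,0,4.8],"angular":[0,0,0],"jaw":0.5},{"translation":[62.5,0,7.2],"angular":[0,0,0],"jaw":0.5},{"translation":[62.5,0,7.2],"angular":[0,0,0],"jaw":0.45},{"translation":[62.5,0,7.2],"angular":[0,0,0],"jaw":0.3},{"translation":[62.5,0,7.2],"angular":[0,0,0],"jaw":0.2},{"translation":[62.5,0,7.2],"angular":[0,0,0],"jaw":0.2},{"translation":[62.5,0,7.2],"angular":[0,0,0],"jaw":0.2}]'
python3 -m creep '[{"translation":[-0.3,0,0],"angular":[0,-0.02,0],"jaw":0.2},{"translation":[-0.6,0,0],"angular":[0,-0.04,0],"jaw":0.2},{"translation":[-1,0,0],"angular":[0,-0.06,0],"jaw":0.2},{"translation":[-1.3,0,0],"angular":[0,-0.08,0],"jaw":0.2},{"translation":[-1.6,0,0],"angular":[0,-0.1,0],"jaw":0.2},{"translation":[-1.6,0,0],"angular":[0,-0.1,0],"jaw":0.2},{"translation":[-1.6,0,0],"angular":[0,-0.1,0],"jaw":0.2},{"translation":[-1.6,0,0],"angular":[0,-0.1,0],"jaw":0.2}]'
python3 tilt.py s6
```

```text
t: 11.65
ee_pos: [538.7, 123.2, 93.7]
orientation: [-2.03, -2.281, -0.117]
ft_force: [-0.8, -0.2, 0.5]
width: 23.4
grasp_force: 30.0
t: 12.65
ee_pos: [538.9, 122.0, 93.6]
orientation: [-2.08, -2.339, -0.016]
ft_force: [0.2, -2.9, 1.1]
width: 23.9
grasp_force: 30.0
[538.9 122.   93.6] [-1.24 -3.09  1.96] [-0.492  0.08   0.027] 23.6
head 27 (np.float64(245.2), np.float64(243.6)) [529.8 201.  120.2]
```

```bash
python3 -m creep '[{"translation":[3,0,-0.1],"angular":[0,0,0],"jaw":0.2},{"translation":[6,0,-0.1],"angular":[0,0,0],"jaw":0.2},{"translation":[9,0,0],"angular":[0,0,0],"jaw":0.2},{"translation":[12,0,0],"angular":[0,0,0],"jaw":0.2},{"translation":[12,0,0],"angular":[0,0,0],"jaw":0.2},{"translation":[12,0,0],"angular":[0,0,0],"jaw":0.2},{"translation":[12,0,0],"angular":[0,0,0],"jaw":0.2},{"translation":[12,0,0],"angular":[0,0,0],"jaw":0.2}]'
python3 tilt.py s7
python3 -m creep '[{"translation":[0,0,0],"angular":[0,0,0],"jaw":0.3},{"translation":[0,0,0],"angular":[0,0,0],"jaw":0.4},{"translation":[0,0,0],"angular":[0,0,0],"jaw":0.5},{"translation":[0,0,0],"angular":[0,0,0],"jaw":0.5},{"translation":[0,0,0],"angular":[0,0,0],"jaw":0.5},{"translation":[0,0,0],"angular":[0,0,0],"jaw":0.5},{"translation":[0,0,0],"angular":[0,0,0],"jaw":0.5},{"translation":[0,0,0],"angular":[0,0,0],"jaw":0.5}]'
python3 -m creep '[{"translation":[0,0,0],"angular":[0,0,0],"jaw":0.5},{"translation":[0,0,0],"angular":[0,0,0],"jaw":0.5},{"translation":[0,0,0],"angular":[0,0,0],"jaw":0.5},{"translation":[0,0,0],"angular":[0,0,0],"jaw":0.5},{"translation":[0,0,0],"angular":[0,0,0],"jaw":0.5},{"translation":[0,0,0],"angular":[0,0,0],"jaw":0.5},{"translation":[0,0,0],"angular":[0,0,0],"jaw":0.5},{"translation":[0,0,0],"angular":[0,0,0],"jaw":0.5}]'
python3 tilt.py s8
```

```text
t: 13.7
ee_pos: [537.3, 134.4, 93.6]
orientation: [-2.08, -2.339, -0.016]
ft_force: [-0.6, 3.6, -2.1]
width: 23.9
grasp_force: 30.0
[537.3 134.3  93.6] [-0.84  2.41 -2.55] [ 0.531  0.112 -0.027] 23.7
head 30 (np.float64(246.0), np.float64(247.8)) [528.2 201.  110.8]
t: 14.75
ee_pos: [537.4, 133.9, 93.7]
orientation: [-2.08, -2.339, -0.016]
ft_force: [0.5, 0.3, 0.3]
width: 44.1
grasp_force: 0.0
t: 15.75
ee_pos: [537.4, 133.9, 93.7]
orientation: [-2.08, -2.339, -0.016]
ft_force: [-0.5, 0.7, 0.2]
width: 43.6
grasp_force: 0.0
[537.4 133.9  93.7] [-0.98 -0.47  0.66] [-0.058  0.034  0.016] 44.5
head 25 (np.float64(245.9), np.float64(243.6)) [528.5 201.  120.4]
```

```bash
python3 - <<'E'
from h import *
for z in(100,110,120,130): print(z,proj("side",[528,213,z]).round(1),proj("side",[559,-52,z]).round(1))
im=cv2.imread("pics/s8.png");cv2.imwrite("pics/s8c.png",cv2.resize(im[165:285,200:290],(450,600),interpolation=cv2.INTER_CUBIC))
E
```

```text
100 [246.  256.5] [235.7 189.5]
110 [246.  252.1] [235.6 185.9]
120 [246.  247.7] [235.6 182.3]
130 [246.  243.2] [235.5 178.7]
```

View pics/s8c.png

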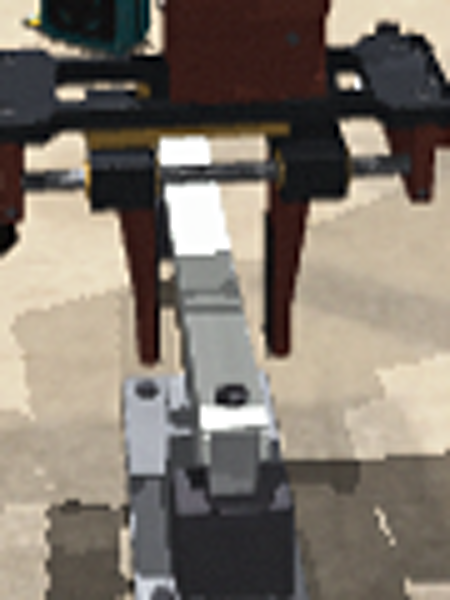

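```bash
python3 -m creep '[{"translation":[-6,0,0],"angular":[0,0.05,0],"jaw":0.5},{"translation":[-13.4,0,-0.2],"angular":[0,0.1,0],"jaw":0.5},{"translation":[-13.4,0,-0.2],"angular":[0,0.1,0],"jaw":0.4},{"translation":[-13.4,0,-0.2],"angular":[0,0.1,0],"jaw":0.3},{"translation":[-13.4,0,-0.2],"angular":[0,0.1,0],"jaw":0.2},{"translation":[-13.4,0,-0.2],"angular":[0,0.1,0],"jaw":0.2},{"translation":[-13.4,0,-0.2],"angular":[0,0.1,0],"jaw":0.2},{"translation":[-13.4,0,-0.2],"angular":[0,0.1,0],"jaw":0.2}]'
python3 -m creep '[{"translation":[-0.5,0,-0.1],"angular":[0,-0.03,0],"jaw":0.2},{"translation":[-1,0,-0.3],"angular":[0,-0.06,0],"jaw":0.2},{"translation":[-1.6,0,-0.5],"angular":[0,-0.1,0],"jaw":0.2},{"translation":[1.4,0,-0.1],"angular":[0,-0.1,0],"jaw":0.2},{"translation":[4.4,0,0.2],"angular":[0,-0.1,0],"jaw":0.2},{"translation":[7.4,0,0.6],"angular":[0,-0.1,0],"jaw":0.2},{"translation":[8.4,0,0.7],"angular":[0,-0.1,0],"jaw":0.2},{"translation":[8.4,0,0.7],"angular":[0,-0.1,0],"jaw":0.2}]'
python3 tilt.py s9
python3 -m creep '[{"translation":[0,0,0],"angular":[0,0,0],"jaw":0.3},{"translation":[0,0,0],"angular":[0,0,0],"jaw":0.4},{"translation":[0,0,0],"angular":[0,0,0],"jaw":0.5},{"translation":[0,0,0],"angular":[0,0,0],"jaw":0.5},{"translation":[0,0,0],"angular":[0,0,0],"jaw":0.5},{"translation":[0,0,0],"angular":[0,0,0],"jaw":0.5},{"translation":[0,0,0],"angular":[0,0,0],"jaw":0.5},{"translation":[0,0,0],"angular":[0,0,0],"jaw":0.5}]'
python3 -m creep '[{"translation":[0,0,0],"angular":[0,0,0],"jaw":0.5},{"translation":[0,0,0],"angular":[0,0,0],"jaw":0.5},{"translation":[0,0,0],"angular":[0,0,0],"jaw":0.5},{"translation":[0,0,0],"angular":[0,0,0],"jaw":0.5},{"translation":[0,0,0],"angular":[0,0,0],"jaw":0.5},{"translation":[0,0,0],"angular":[0,0,0],"jaw":0.5},{"translation":[0,0,0],"angular":[0,0,0],"jaw":0.5},{"translation":[0,0,0],"angular":[0,0,0],"jaw":0.5}]'
python3 tilt.py s10
python3 -c "
from h import *
for z in(110,120,130): print(z,proj('side',[527,223,z]).round(1))"
```

```text
t: 16.8
ee_pos: [539.1, 120.9, 93.7]
orientation: [-2.029, -2.282, -0.117]
ft_force: [1.0, 1.5, 0.0]
width: 23.7
grasp_force: 30.0
t: 17.8
ee_pos: [537.9, 129.0, 93.9]
orientation: [-2.08, -2.339, -0.015]
ft_force: [0.5, -3.0, -1.8]
width: 24.3
grasp_force: 30.0
[537.9 129.   93.9] [ 0.09 -2.05 -1.99] [-0.487  0.007 -0.051] 23.8
head 23 (np.float64(246.6), np.float64(251.3)) [527.1 201.  102.5]
t: 18.85
ee_pos: [538.0, 129.0, 94.0]
orientation: [-2.08, -2.339, -0.016]
ft_force: [0.6, 0.8, 0.2]
width: 44.3
grasp_force: 0.0
t: 19.85
ee_pos: [538.0, 129.0, 93.9]
orientation: [-2.08, -2.339, -0.016]
ft_force: [0.7, -0.4, -0.7]
width: 43.9
grasp_force: 0.0
[538.1 129.   94. ] [-0.61 -1.05 -0.21] [-0.045  0.071  0.03 ] 43.7
head 25 (np.float64(246.6), np.float64(251.1)) [527.1 201.  103.1]
110 [246.4 255.6]
120 [246.5 251.1]
130 [246.5 246.6]
```

```bash
python3 -m creep '[{"translation":[0,0,0],"angular":[0,0,0],"jaw":0.8},{"translation":[0,0,0],"angular":[0,-0.016,0],"jaw":1},{"translation":[0,0,-20],"angular":[0,-0.016,0],"jaw":1},{"translation":[0,-10,-60],"angular":[0,-0.016,0],"jaw":1},{"translation":[-10,-20,-100],"angular":[0,-0.016,0],"jaw":1},{"translation":[-30,-20,-140],"angular":[0,-0.016,0],"jaw":1},{"translation":[-30,-20,-150],"angular":[0,-0.016,0],"jaw":1},{"translation":[-30,-20,-150],"angular":[0,-0.016,0],"jaw":1}]'
cat > fit.py <<'E'
from h import *
import sys
from scipy.optimize import least_squares
n=sys.argv[1]
i=ctrl.camera_info("wrist");save("wrist",n+"w");save("side",n+"s")
info=dict(wrist=i,side=ctrl.camera_info("side"))
def bolt(cam,guess,r):
    im=cv2.imread(f"pics/{n}{cam[0]}.png",0);u,v=np.round(guess).astype(int)
    p=cv2.resize(im[v-r:v+r+1,u-r:u+r+1],None,fx=8,fy=8,interpolation=cv2.INTER_CUBIC)
    c=cv2.connectedComponentsWithStats((p<115).astype(np.uint8))
    best=[(np.hypot(*(m-4-8*r)),m) for s,m in zip(c[2][1:],c[3][1:]) if s[4]>150 and s[4]<8000]
    if not best: return None
    return (min(best,key=lambda b:b[0])[1]+.5)/8-.5+[u-r,v-r]
def pts(q):
    y0,x0,t,a=q; u=np.array([-np.sin(a)*np.cos(t),np.cos(a)*np.cos(t),np.sin(t)]); nz=np.array([0,0,1.])
    # bolts +-135 about bar mid; web passes the edge at y=123.5
    mid=np.array([x0,y0,110+(y0-123.5)*np.tan(t)+q0]); return mid+135*u,mid-135*u
q0=9.
ob=[]
h,t=pts([87,543,0,.116])
for cam in("side","wrist"):
    for k,P in enumerate((h,t)):
        g=proj(cam,P,info[cam]); b=bolt(cam,g,7 if cam=="side" else 10); print(cam,k,g.round(1),None if b is None else b.round(1))
        if b is not None: ob.append((cam,k,b))
f=lambda q:np.concatenate([proj(c,pts(q)[k],info[c])-b for c,k,b in ob])
s=least_squares(f,[87,543,0,.116]);print(s.x.round(4),f(s.x).round(2))
E
python3 fit.py a; python3 - <<'E'
from h import *
o=ctrl.get_obs();print(o["ee_pos"])
E
```

```text
t: 20.9
ee_pos: [522.0, 94.9, 243.6]
orientation: [2.087, 2.346, -0.0]
ft_force: [0.6, 0.5, -0.6]
width: 88.0
grasp_force: 0.0
side 0 [246.3 250.9] [246.6 251.4]
side 1 [235.6 183.6] [235.7 183.7]
wrist 0 [274.   57.9] [273.7  59.1]
wrist 1 [269.5 304.1] None
[ 8.615310e+01  5.428723e+02 -3.700000e-03  1.169000e-01] [-0.2  -0.63 -0.02 -0.52 -0.08 -0.32]
[521.06898468  94.90914999 242.06428529]
```

```bash
python3 - <<'E'
from h import *
n=np.array([.993,.116])
for z in (4,8,12):
    a=at_z("top",156.7,195.3,z);b=at_z("top",215,187.7,z);m=(a+b)[:2]/2
    print(z,a.round(1),b.round(1),np.linalg.norm(a-b),m+35*n)
for l in("edge","stand"):
    for d in ctrl.look_for("wrist",l)[:2]:
        r=d["rect"];print(l,np.round(r),d["score"],at_z("wrist",(r[0]+r[2])/2,(r[1]+r[3])/2,8), [at_z("wrist",(r[0]+r[2])/2,v,8)[1].round(1) for v in(r[1],r[3])])
# profile along column lines of the base left of bar in wrist pic
im=cv2.imread("pics/aw.png",0)
for P in [(507,119.5)]:
  for s in(26,-26):   # 26mm from the centre line both sides
    prof=[]
    for t in np.arange(-105,106,3):
        p=np.array([541.5,123])+s*n+t*np.array([-.116,.993]);u=proj("wrist",[*p,8]);
        u=np.round(u).astype(int);prof.append((int(t),int(im[u[1],u[0]])) if 0<=u[1]<384 else None)
    print(s,prof)
ctrl.get_image("top")
for l in ("rider","rider_grip"): print([(np.round(d["rect"],1).tolist(),round(d["score"],2)) for d in ctrl.look_for("top",l)])
ctrl.get_image("side")
for l in ("rider","rider_grip"): print([(np.round(d["rect"],1).tolist(),round(d["score"],2)) for d in ctrl.look_for("side",l)])
E
```

```text
4 [497.7 201.1   4. ] [516.7  34.2   4. ] 168.0018888142833 [541.93197494 121.74083343]
8 [497.2 200.2   8. ] [516.1  33.9   8. ] 167.34116184865914 [541.37862006 121.07411219]
12 [496.7 199.2  12. ] [515.5  33.5  12. ] 166.68043488303505 [540.82526518 120.40739096]
edge [244.  84. 297. 210.] 0.58 [540.49345123 122.55420196   8.        ] [np.float64(206.1), np.float64(34.6)]
stand [241.  86. 295. 211.] 0.72 [537.84072768 119.81358715   8.        ] [np.float64(203.1), np.float64(32.0)]
26 [(-105, 112), (-102, 110), (-99, 111), (-96, 111), (-93, 119), (-90, 114), (-87, 113), (-84, 124), (-81, 137), (-78, 137), (-75, 123), (-72, 116), (-69, 130), (-66, 138), (-63, 139), (-60, 140), (-57, 140), (-54, 141), (-51, 141), (-48, 141), (-45, 141), (-42, 143), (-39, 143), (-36, 130), (-33, 83), (-30, 80), (-27, 80), (-24, 81), (-21, 82), (-18, 82), (-15, 80), (-12, 82), (-9, 81), (-6, 81), (-3, 81), (0, 83), (3, 82), (6, 82), (9, 82), (12, 84), (15, 83), (18, 83), (21, 83), (24, 84), (27, 83), (30, 84), (33, 118), (36, 141), (39, 144), (42, 144), (45, 143), (48, 144), (51, 143), (54, 142), (57,
[... 412 characters left out ...]
8, 146), (-45, 107), (-42, 86), (-39, 87), (-36, 87), (-33, 87), (-30, 87), (-27, 88), (-24, 84), (-21, 86), (-18, 88), (-15, 89), (-12, 88), (-9, 89), (-6, 89), (-3, 89), (0, 90), (3, 87), (6, 89), (9, 91), (12, 81), (15, 79), (18, 79), (21, 79), (24, 98), (27, 121), (30, 92), (33, 121), (36, 118), (39, 123), (42, 131), (45, 137), (48, 138), (51, 134), (54, 124), (57, 125), (60, 84), (63, 80), (66, 62), (69, 59), (72, 62), (75, 107), (78, 149), (81, 146), (84, 92), (87, 72), (90, 59), (93, 63), (96, 71), (99, 72), (102, 70), (105, 70)]
[([316.8, 202.9, 331.3, 222.4], 0.69), ([188.5, 175.4, 220.7, 193.1], 0.32)]
[([317.1, 204.6, 330.6, 220.2], 0.67)]
[([272.8, 172.5, 285.3, 184.3], 0.44)]
[]
```

```bash
python3 -m creep '[{"translation":[-50,-18,0],"angular":[0,0,0],"jaw":1},{"translation":[-100,-36,0],"angular":[0,0,0],"jaw":1},{"translation":[-150,-54,0],"angular":[0,0,0],"jaw":1},{"translation":[-200,-72,0],"angular":[0,0,0],"jaw":1},{"translation":[-250,-90,0],"angular":[0,0,0],"jaw":1},{"translation":[-300,-108,10],"angular":[0,0,0],"jaw":1},{"translation":[-335,-122,20],"angular":[0,0,0],"jaw":1},{"translation":[-335,-124,20],"angular":[0,0,0],"jaw":0.6}]'
cat > rid.py <<'E'
from h import *
import sys
i=ctrl.camera_info("wrist");o=ctrl.get_obs();save("wrist",sys.argv[1]);print(o["ee_pos"].round(1),o["qpos"].round(2))
for l in("rider","rider_grip"):
    for d in ctrl.look_for("wrist",l)[:2]:
        r=np.array(d["rect"]);print(l,r.round(1),round(d["score"],2),at_z("wrist",(r[0]+r[2])/2,(r[1]+r[3])/2,36,i).round(1))
g=proj("wrist",[438,-275,52],i);print(g)
im=cv2.imread(f"pics/{sys.argv[1]}.png",0);u,v=np.round(g).astype(int)
for row in im[v-34:v+36:2,u-34:u+36:2]: print(' '.join('%3d'%x for x in row))
E
python3 rid.py r1
```

```text
t: 22.4
ee_pos: [436.9, -254.3, 223.1]
orientation: [-2.092, -2.344, 0.002]
ft_force: [-0.2, 0.4, 0.1]
width: 81.2
grasp_force: 0.0
[ 436.9 -254.3  223.1] [-0.55  0.25  1.89 -0.    1.   -0.66]
rider [239.8 173.4 272.4 200.2] 0.64 [ 442.6 -272.    36. ]
rider_grip [238.7 169.2 272.  205.2] 0.94 [ 441.7 -272.6   36. ]
[252.02428897 192.28486968]
 89  89  89  90  89  85  85  84  85  82  81  78  81  82  79  78  82  86 109 146 148 141 134 135 102  90  93  93  92  92  94  93  93  91  91
 90  89  89  89  87  86  84  83  84  83  80  80  80  79  80  80  84  85  96 114 136 134 110 100  90  89  91  93  94  92  92  94  93  93  96
 90  90  87  88  87  87  84  83  82  80  80  80  79  79  79  82  89  91  90  91  95  92  84  86  90  92  91  93  90  92  91  94  91  94  95
 90  89  89  88  85  82  82  83  81  81  80  81  80  79  80  83  88  91  91  91  91  90  84  88  92  94  93  91  91  93  92  92  93  94  96
 90  89  88  86  86  85  83  81  83  81  80  81  81  80  83  87  89  90  91  91  90  91  88  92  92  92  95  91  91  91  93  92  93  93  96
 90  89  88  88  87  86  84  82  82  83  84  81  80  8
[... 3445 characters left out ...]

123 126 130 132 134 134 134 134 136 135 134 132 135 135 133 132 133 131 130 131 127 130 132 131 132 132 134 133 130 132 129 131 129 126 127
126 126 130 133 137 138 138 135 135 135 134 133 133 133 133 135 132 132 129 128 125 128 129 129 128 132 133 130 130 129 127 126 130 127 126
129 129 130 134 137 138 138 137 134 134 134 133 135 133 134 133 133 131 129 130 128 131 132 132 131 133 132 133 132 126 125 128 128 130 126
134 134 135 135 133 134 137 132 132 133 135 136 134 134 134 133 132 130 130 130 126 132 133 131 130 132 132 130 128 128 126 130 130 132 130
132 135 135 134 132 135 135 132 130 133 134 135 134 136 135 135 134 132 133 130 124 133 135 132 133 131 130 130 128 129 131 132 131 132 131
```

```bash
python3 - <<'E'
from h import *
c=[at_z("wrist",*p,12)[:2] for p in((242,174),(268.6,181),(239,193),(266,198))]
print(np.round(c,1)); m=np.mean(c,0);print("centre",m, np.linalg.norm(c[1]-c[0]),np.linalg.norm(c[2]-c[0]))
x=(c[1]-c[0]+c[3]-c[2]);y=(c[0]-c[2]+c[1]-c[3]);print("yaw",np.arctan2(x[1],x[0]),np.arctan2(-y[0],y[1]))
# post top z=52: dark patch top part columns 16..20, rows 12..16
print("posttop",at_z("wrist",218+2*18.2,158+2*13.8,52))
o=ctrl.get_obs();M=R.from_rotvec(o["orientation"]).as_matrix();d=np.r_[m-o["ee_pos"][:2],0];print("tool shift",M.T@d,o["ee_pos"])
E
```

```text
[[ 424.8 -261.3]
 [ 460.  -266.4]
 [ 423.6 -287. ]
 [ 459.6 -289.6]]
centre [ 441.99324156 -276.07996385] 35.59564424253403 25.75532753524432
yaw -0.1086807110843523 -0.031519691194226845
posttop [ 441.10820725 -264.58715158   52.        ]
tool shift [-2.44206347e+01  1.18699234e+00  1.73455342e-02] [ 437.96324501 -251.96491092  223.92330568]
```

```bash
python3 - <<'E'
from h import *
o=ctrl.get_obs();M=R.from_rotvec(o["orientation"]).as_matrix()
im=cv2.imread("pics/r1.png",0)
sub=im[180:208,240:266]
for r in sub: print(' '.join('%3d'%x for x in r))
p=at_z("wrist",253.8,194.6,52);print(p,M.T@(p-o["ee_pos"]))
E
```

```text
133 182 213 221 222 222 209 169 131 114 108 105 102 114 149 176 190 196 207 210 211 211 209 205 200 200
131 182 206 216 217 217 202 157 120 107  86  72  70  74  98 123 136 157 186 205 208 210 211 211 211 215
140 181 198 201 204 202 184 146 114  93  63  45  43  48  57  66  80 109 151 184 201 207 207 210 210 214
154 185 194 194 191 182 156 126 102  77  51  37  40  38  39  40  49  65 101 144 183 204 207 207 208 212
171 190 193 193 188 162 126 102  86  63  43  37  36  38  38  38  38  40  60 107 164 198 207 210 210 216
176 194 194 193 179 140 105  88  76  54  39  37  39  37  38  36  39  37  46  86 146 193 207 210 215 219
180 193 194 193 175 131 100  87  70  51  40  37  39  40  41  39  39  40  41  77 135 187 207 213 219 222
188 195 191 190 179 148 123  97  65  41  37  38  37  38  39  38  39  37  41  72 129 183 211 217 221 223
193 195 195 194 189 179 160 120  74  42  40  41  44  41  38  41  38  38  43  69 125 180 212 220 220 222
197 197 196 197 195 193 179 141  85  47  48  50  47  46  46  44  42  38  42  64 124 181 211 220 221 221
192 195 194 196 197 197 186 149  88  50  51  56  57  56  52 
[... 1196 characters left out ...]
131 133 131 131 130 130 129 127 129 130 128 128 128 128 124 124 129 128 132 134 134 134 135 136
131 132 132 133 131 130 129 127 127 128 129 127 130 130 128 130 128 129 129 127 131 133 135 131 135 136
131 130 132 132 131 132 130 128 128 128 129 129 129 129 130 128 129 127 127 127 130 133 131 131 132 134
131 130 132 131 131 132 131 129 127 130 132 130 130 129 128 129 127 125 124 126 131 132 131 132 133 133
132 132 130 131 132 133 131 132 127 131 131 131 130 128 130 129 128 124 122 124 128 131 131 131 131 133
133 132 132 131 133 132 132 131 130 130 130 132 131 132 131 130 128 127 124 128 127 129 132 133 133 134
[ 441.70024638 -275.46119356   52.        ] [-23.65009902   0.96157335 171.94013989]
```

```bash
python3 -m creep '[{"translation":[-12,0.5,20],"angular":[0,0,0.09],"jaw":0.6},{"translation":[-23.5,0.8,50],"angular":[0,0,0.175],"jaw":0.6},{"translation":[-23.5,0.8,90],"angular":[0,0,0.175],"jaw":0.6},{"translation":[-23.5,0.8,130],"angular":[0,0,0.175],"jaw":0.6},{"translation":[-23.5,0.8,165],"angular":[0,0,0.175],"jaw":0.6},{"translation":[-23.5,0.8,190],"angular":[0,0,0.175],"jaw":0.6},{"translation":[-23.5,0.8,202],"angular":[0,0,0.175],"jaw":0.6},{"translation":[-23.5,0.8,206],"angular":[0,0,0.175],"jaw":0.6}]'
python3 -m creep '[{"translation":[0,0,0],"angular":[0,0,0],"jaw":0.4},{"translation":[0,0,0],"angular":[0,0,0],"jaw":0.3},{"translation":[0,0,0],"angular":[0,0,0],"jaw":0.2},{"translation":[0,0,0],"angular":[0,0,0],"jaw":0.1},{"translation":[0,0,0],"angular":[0,0,0],"jaw":0.1},{"translation":[0,0,0],"angular":[0,0,0],"jaw":0.1},{"translation":[0,0,0],"angular":[0,0,0],"jaw":0.1},{"translation":[0,0,0],"angular":[0,0,0],"jaw":0.1}]'
python3 - <<'E'
from h import *
o=ctrl.get_obs();print(o["ee_pos"],o["ft_force"],o["width"],o["orientation"])
M=R.from_rotvec(o["orientation"]).as_matrix();print(np.arctan2(M[1,1],M[0,1]),M.round(3).tolist())
E
```

```text
t: 23.55
ee_pos: [441.9, -275.4, 17.8]
orientation: [2.283, 2.157, -0.001]
ft_force: [-0.4, 0.3, -0.6]
width: 52.7
grasp_force: 0.0
t: 24.55
ee_pos: [441.5, -276.2, 18.2]
orientation: [2.284, 2.155, -0.001]
ft_force: [-1.8, -0.1, 5.3]
width: 14.1
grasp_force: 30.0
[ 441.53946775 -276.17360581   18.15258631] [-1.82044191 -0.06910121  5.28958015] 14.108675250727542 [ 2.28402162e+00  2.15539545e+00 -9.45125860e-04]
-0.0579308648063098 [[0.058, 0.998, 0.0], [0.998, -0.058, -0.001], [-0.001, 0.0, -1.0]]
```

```bash
python3 -m creep '[{"translation":[0,0,-15],"angular":[0,0,0],"jaw":0.1},{"translation":[0,0,-60],"angular":[0,0,0],"jaw":0.1},{"translation":[15,3,-115],"angular":[0,0,-0.02],"jaw":0.1},{"translation":[55,10,-157],"angular":[0,0,-0.05],"jaw":0.1},{"translation":[110,20,-160],"angular":[0,0,-0.08],"jaw":0.1},{"translation":[165,30,-160],"angular":[0,0,-0.11],"jaw":0.1},{"translation":[220,40,-160],"angular":[0,0,-0.14],"jaw":0.1},{"translation":[275,50,-160],"angular":[0,0,-0.175],"jaw":0.1}]'
python3 - <<'E'
from h import *
o=ctrl.get_obs();M=R.from_rotvec(o["orientation"]).as_matrix();print(o["ee_pos"],o["width"],np.arctan2(M[1,1],M[0,1]))
print(M.T@(np.array([538.8,122,160])-o["ee_pos"]))
E
```

```text
t: 25.55
ee_pos: [507.5, -2.4, 178.6]
orientation: [2.086, 2.347, 0.0]
ft_force: [0.6, -1.1, -0.2]
width: 13.8
grasp_force: 30.0
[507.51145328  -2.43645469 178.55224731] 13.845461587017112 0.11795942976984061
[119.91082214  45.69489344  18.46514935]
```

```bash
python3 -m creep '[{"translation":[45,17,0],"angular":[0,0,0],"jaw":0.1},{"translation":[90,34,0],"angular":[0,0,0],"jaw":0.1},{"translation":[112,42,0],"angular":[0,0,0],"jaw":0.1},{"translation":[120,45.7,8],"angular":[0,0,0],"jaw":0.1},{"translation":[120,45.7,18],"angular":[0,0,0],"jaw":0.1},{"translation":[120,45.7,18],"angular":[0,0,0],"jaw":0.1},{"translation":[120,45.7,18],"angular":[0,0,0],"jaw":0.1},{"translation":[120,45.7,18],"angular":[0,0,0],"jaw":0.1}]'
python3 - <<'E'
from h import *
o=ctrl.get_obs();M=R.from_rotvec(o["orientation"]).as_matrix();print(o["ee_pos"],o["width"],np.arctan2(M[1,1],M[0,1]))
print(M.T@(np.array([538.8,122,125])-o["ee_pos"]))
im=save("wrist","p1");g=proj("wrist",[538.8,122,135]).round().astype(int);print(g)
for s in (30,): 
  im=cv2.cvtColor(im,cv2.COLOR_RGB2GRAY)
  for row in im[g[1]-60:g[1]+20:3,g[0]-45:g[0]+46:3]: print(' '.join('%3d'%x for x in row))
# bar centreline expected columns at two y
for t in (20,40,60): print(t,proj("wrist",[538.8-.117*t,122+t,114]).round(1))
E
```

```text
t: 26.55
ee_pos: [538.8, 119.7, 159.7]
orientation: [2.088, 2.346, -0.001]
ft_force: [-0.4, 0.8, 0.5]
width: 13.9
grasp_force: 30.0
[538.7844608  119.67599414 159.69106313] 13.938148065270195 0.11611306579113886
[ 2.34184057  0.27570738 34.68877158]
[253 218]
 80  81  81  81  79  87  97  90  87  86 139 145 143 142 137 140 146 147 142 143 141 133 144 158 159 159 137  75  72  73  76
 82  81  82  82  82  87  97  90  83  89 138 145 143 143 138 139 145 145 143 142 140 122 152 158 158 158 136  82  82  82  79
 81  82  85  80  81  85  97  97  97  97 136 146 144 142 138 140 145 145 142 141 140 118 152 156 155 158 134  85  85  85  86
 77  81  80  83  83  85  98  98  96  97 137 145 144 140 137 140 144 145 142 142 142 117 153 158 156 158 131  83  83  83  86
 81  85  85  83  81  85  98  97  97  98 137 148 142 143 139 138 143 144 143 142 141 120 156 158 158 159 127  84  86  82  86
 80  82  86  85  82  83  97  97  95  96 136 145 142 141 139 139 144 143 142 141 140 115 143 158 158 158 124  83  85  80  82
 82  82  84  84  79  83  94  97  95  97 135 146 144 140 139 139 145 145 142 141 141  93 111 144 
[... 1858 characters left out ...]
1  45  76 111 120 119 118 119
113 118 117 115 119  89  38  33  32  33  34  42  62  59  61  61  77  82  85  81  36  40  39  41  42  75 107 116 117 120 118
116 115 114 114 116 101  35  31  31  33  29  32  26  23  22  25  24  24  28  48  31  38  39  38  40  71 105 111 113 114 118
119 118 116 114 112  93  30  32  33  31  25  22  20  21  18  22  23  27  25  23  29  36  37  38  38  67 115 125 120 123 120
126 125 124 120 118  77  31  29  31  31  26  25  20  20  23  19  25  24  26  24  27  35  35  37  37  50 124 130 125 124 124
131 134 128 127 124  59  30  29  31  27  22  19  20  16  22  21  21  18  21  22  27  32  35  33  36  42 119 133 128 124 129
20 [253.1 181.5]
40 [253.1 153.8]
60 [253.1 125.3]
```

```bash
python3 - <<'E'
from h import *
o=ctrl.get_obs();e=o["ee_pos"];yb=np.array([-.116,.993,0])
for z in(-10,-6): print(z,[(d,proj("wrist",e+d*yb+[0,0,z]).round(1).tolist()) for d in(11,13,15,7)])
im=cv2.imread("pics/p1.png",0);print([(v,int(im[v,250:258].mean())) for v in range(200,232)])
print([(v,int(im[v,[226,280]].mean())) for v in range(200,232)])
E
```

```text
-10 [(11, [252.7, 213.1]), (13, [252.7, 210.0]), (15, [252.7, 206.9]), (7, [252.7, 219.1])]
-6 [(11, [252.6, 215.3]), (13, [252.6, 212.2]), (15, [252.6, 209.0]), (7, [252.6, 221.5])]
[(200, 139), (201, 139), (202, 139), (203, 138), (204, 138), (205, 138), (206, 135), (207, 122), (208, 106), (209, 99), (210, 95), (211, 91), (212, 86), (213, 81), (214, 86), (215, 93), (216, 96), (217, 98), (218, 95), (219, 90), (220, 87), (221, 83), (222, 77), (223, 74), (224, 65), (225, 44), (226, 27), (227, 23), (228, 24), (229, 22), (230, 21), (231, 22)]
[(200, 122), (201, 117), (202, 114), (203, 112), (204, 113), (205, 112), (206, 112), (207, 112), (208, 107), (209, 91), (210, 78), (211, 76), (212, 78), (213, 81), (214, 86), (215, 93), (216, 96), (217, 97), (218, 90), (219, 73), (220, 57), (221, 47), (222, 43), (223, 41), (224, 39), (225, 37), (226, 36), (227, 37), (228, 38), (229, 35), (230, 34), (231, 33)]
```

```bash
python3 -m creep '[{"translation":[2.7,0.1,5],"angular":[0,0,0],"jaw":0.1},{"translation":[2.7,0.1,13],"angular":[0,0,0],"jaw":0.1},{"translation":[2.7,0.1,20],"angular":[0,0,0],"jaw":0.1},{"translation":[2.7,0.1,26],"angular":[0,0,0],"jaw":0.1},{"translation":[2.7,0.1,31],"angular":[0,0,0],"jaw":0.1},{"translation":[2.7,0.1,34],"angular":[0,0,0],"jaw":0.1},{"translation":[2.7,0.1,34.5],"angular":[0,0,0],"jaw":0.1},{"translation":[2.7,0.1,34.5],"angular":[0,0,0],"jaw":0.1}]'
python3 -c "
from h import *
o=ctrl.get_obs();print(o['ee_pos'],o['ft_force'])"
```

```text
t: 27.6
ee_pos: [538.6, 122.9, 125.1]
orientation: [2.087, 2.347, -0.001]
ft_force: [0.7, 0.3, -0.6]
width: 13.5
grasp_force: 30.0
[538.58621911 122.92580989 125.09055892] [ 0.66445634  0.33364914 -0.58193535]
```

```bash
python3 -m creep '[{"translation":[-0.4,0,0.3],"angular":[0,0,0],"jaw":0.1},{"translation":[-0.4,0,0.6],"angular":[0,0,0],"jaw":0.1},{"translation":[-0.4,0,0.9],"angular":[0,0,0],"jaw":0.1},{"translation":[-0.4,0,0.9],"angular":[0,0,0],"jaw":0.1},{"translation":[-0.4,0,0.9],"angular":[0,0,0],"jaw":0.1},{"translation":[-0.4,0,0.9],"angular":[0,0,0],"jaw":0.1},{"translation":[-0.4,0,0.9],"angular":[0,0,0],"jaw":0.1},{"translation":[-0.4,0,0.9],"angular":[0,0,0],"jaw":0.1}]'
python3 -c "
from h import *
o=ctrl.get_obs();print(o['ee_pos'],o['ft_force'])"
```

```text
t: 28.6
ee_pos: [538.6, 122.5, 124.1]
orientation: [2.087, 2.347, -0.001]
ft_force: [0.1, -0.4, 1.3]
width: 14.1
grasp_force: 30.0
[538.55241122 122.50742792 124.09757244] [ 0.13722816 -0.44969738  1.34990572]
```

Light contact; release, rise straight, then check level.

```bash
python3 -m creep '[{"translation":[0,0,0],"angular":[0,0,0],"jaw":0.2},{"translation":[0,0,0],"angular":[0,0,0],"jaw":0.3},{"translation":[0,0,0],"angular":[0,0,0],"jaw":0.45},{"translation":[0,0,0],"angular":[0,0,0],"jaw":0.6},{"translation":[0,0,0],"angular":[0,0,0],"jaw":0.6},{"translation":[0,0,-5],"angular":[0,0,0],"jaw":0.6},{"translation":[0,0,-20],"angular":[0,0,0],"jaw":0.6},{"translation":[0,0,-45],"angular":[0,0,0],"jaw":0.6}]'
python3 -m creep '[{"translation":[0,0,-20],"angular":[0,0,0],"jaw":0.8},{"translation":[-10,-10,-50],"angular":[0,0,0],"jaw":1},{"translation":[-30,-20,-75],"angular":[0,0,0],"jaw":1},{"translation":[-30,-20,-75],"angular":[0,0,0],"jaw":1},{"translation":[-30,-20,-75],"angular":[0,0,0],"jaw":1},{"translation":[-30,-20,-75],"angular":[0,0,0],"jaw":1},{"translation":[-30,-20,-75],"angular":[0,0,0],"jaw":1},{"translation":[-30,-20,-75],"angular":[0,0,0],"jaw":1}]'
python3 fit.py b
python3 - <<'E'
from h import *
for c in("wrist","side"):
    for l in("rider","rider_grip"): print(c,l,[(np.round(d["rect"],1).tolist(),round(d["score"],2)) for d in ctrl.look_for(c,l)[:2]])
print(proj("wrist",[538.7,122.3,118]),proj("wrist",[538.7,122.3,158]),proj("side",[538.7,122.3,158]),proj("side",[538.7,122.3,118]))
im=cv2.imread("pics/bw.png",0);i=ctrl.camera_info("wrist")
# dark post + plate extents: profile along bar direction at z=158 and z=118
for s in (0,): 
  for z in(158,118):
    print(z,[(t,int(im[tuple(np.round(proj("wrist",[538.7-.116*t,122.3+.993*t,z])).astype(int)[::-1])])) for t in range(-18,24)])
E
```

```text
t: 29.6
ee_pos: [538.1, 122.5, 169.8]
orientation: [2.088, 2.347, -0.002]
ft_force: [0.1, 0.9, -0.0]
width: 52.6
grasp_force: 0.0
t: 30.6
ee_pos: [522.0, 90.7, 243.5]
orientation: [2.087, 2.348, -0.002]
ft_force: [0.0, -0.4, 0.3]
width: 87.9
grasp_force: 0.0
side 0 [246.3 250.9] [246.6 251.4]
side 1 [235.6 183.6] [235.7 183.7]
wrist 0 [274.9  53.8] [274.6  55. ]
wrist 1 [270.2 301.4] None
[ 8.614380e+01  5.428765e+02 -3.700000e-03  1.169000e-01] [-0.2  -0.63 -0.02 -0.53 -0.08 -0.32]
wrist rider [([254.9, 141.7, 295.6, 173.9], 0.88)]
wrist rider_grip [([253.4, 144.2, 295.2, 173.9], 0.82)]
side rider [([234.7, 206.1, 252.0, 224.3], 0.58), ([222.7, 240.0, 260.3, 292.7], 0.45)]
side rider_grip [([294.2, 198.8, 328.0, 216.4], 0.63), ([230.1, 202.6, 252.5, 228.8], 0.6)]
[273.53941313 155.14772537] [276.6606899  162.08834433] [241.59785199 204.498065  ] [241.63674684 221.36307009]
158 [(-18, 142), (-17, 152), (-16, 211), (-15, 221), (-14, 220), (-13, 220), (-12, 220), (-11, 220), (-10, 221), (-9, 195), (-8, 140), (-7, 80), (-6, 55), (-5, 54), (-4, 58), (-3, 56), (-2, 53), (-1, 49), (0, 47), (1, 45), (2, 48), (3, 46), (4, 45), (5, 45), (6, 44), (7, 44), (8, 46), (9, 44), (10, 67), (11, 89), (12, 94), (13, 98), (14, 98), (15, 96), (16, 108), (17, 124), (18, 150), (19, 188), (20, 214), (21, 220), (22, 220), (23, 220)]
118 [(-18, 209), (-17, 190), (-16, 138), (-15, 79), (-14, 54), (-13, 53), (-12, 54), (-11, 53), (-10, 49), (-9, 45), (-8, 47), (-7, 44), (-6, 44), (-5, 44), (-4, 46), (-3, 48), (-2, 46), (-1, 42), (0, 44), (1, 42), (2, 43), (3, 43), (4, 46), (5, 63), (6, 81), (7, 90), (8, 96), (9, 99), (10, 95), (11, 97), (12, 110), (13, 123), (14, 145), (15, 179), (16, 210), (17, 220), (18, 221), (19, 219), (20, 220), (21, 220), (22, 221), (23, 221)]
```

```bash
python3 -c "
from workcell import ctrl
print(ctrl.close_job())"
```

```text
the job is handed in; nothing more can be done
None
```

The bar was slid along the edge until it stayed level when let go (measured tilt about 0.004 rad, within camera error). The rider was then set astride it above the edge, to within about 1 mm. The bar's measured tilt did not change with the rider on it, and the job was handed in at about 31 s with the robot clear of everything.

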